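# Nip the mended book and lock the press

## Robot

A 7-joint arm with a two-finger parallel gripper is mounted at the origin on a cart in front of the work surface, level with it; the furniture and walls round the work are solid. World frame = base frame: x ahead of the robot, y to its left, z up, the work surface at z = 0. Lengths are in mm, angles in rad, forces in N, time in s.
With the tool pointing down it reaches from about 400 to 875 mm from the base axis. Payload 4.4 kg.
Tool frame: the origin (TCP) lies midway between the tips of the shut fingers; the grasp point (between the pads) lies 19 mm behind it (ctrl.grip_point_offset is the distance from the TCP to the grasp point, in mm); z points along the fingers, y is the line along which they close (so a half turn about z gives the same grasp; the last joint's range is limited). The gripper opens to 85 mm and grips with 20 to 120 N. Pads are 22 mm wide; open, the fingers measure 114 mm over their backs; the gripper's body (76 mm by 85 mm) begins 54 mm behind the grasp point. The pads swing forward as they close: fully open they stand 13 mm farther back than shut.
Start: joints at [-1.235, 0.628, 0.038, 1.517, -0.027, 0.996, -0.02], TCP at [254.177, 598.257, 231.313] pointing down, gripper open.
Joint ranges: [-3.06, 3.06], [-0.37, 2.12], [-1.25, 1.32], [0.18, 2.47], [-1.1, 4.24], [0.23, 1.98], [-2.94, 2.94]. Speed limits (rad/s): [2.57, 2.57, 3.14, 3.14, 3.14, 3.14, 3.14].

## Interface

Orientations are given as [roll, pitch, yaw] about the fixed x, y, z axes, in that order (R = Rz(yaw) Ry(pitch) Rx(roll)).
In Python, from cell import ctrl, eyes gives the robot as it stands (ctrl), with the cameras (eyes).
- The arm moves only by the shell command python3 nudge.py 'ROWS'. ROWS is 1 to 12 rows, one to a line, with the numbers parted by commas; each row has 7 numbers: dx, dy, dz in mm, then a rotation vector rx, ry, rz in rad, then the finger opening in mm; each row shifts and turns the commanded pose from where the row before left it, along the tool's axes as they then stand; what a row does not reach is not made up. A row lasts 1/10 s, in which the tool goes at most 50 mm and 0.15 rad, less where a joint would pass 70% of its speed; a pose out of reach is approached as far as the arm can. The fingers move at their own pace and stop on an object; the grip force is fixed at half the most. Time passes only in rows, so rows that do not move let the fingers close. It prints the time, the measured TCP pose, the force, the opening and the grip force at its end. Input that does not fit is refused with a message, and nothing moves.
- ctrl.read_state(): the state, without advancing time (a new reading comes with each control period).
- eyes.get_image(name): name is "scene" or "top" or "wrist"; returns the picture (420x560x3 uint8, blue, green, red); there is no depth.
- eyes.calibration(name): a dict with "fx", "fy", "cx", "cy" (pixels), "rvec" (rotation vector, rad) and "tvec" (3), from world to camera coordinates, as OpenCV has them; the wrist camera has in their place "hand_eye" (4x4, takes a point from camera to tool coordinates, whose origin is the TCP and whose axes are the flange's). Camera axes: x right, y down, z forward; pixel columns grow to the right and rows downward; lengths in mm; the calibration is good to about 2 mm. The wrist camera is an equidistant fisheye: a pixel r from the principal point sees the ray r / f radians off the axis. A picture is of the moment at which its call begins: read the wrist's pose just before it. calibration takes no time and is no camera call.
- ctrl.finish_job(): hands the job in; it is judged then, once.
The state is a dict: "clock": time; "qpos": joint angles; "qd": joint speeds; "tau": joint torques, N m; "eef_pos": TCP position; "tool_rot": TCP orientation; "force": force on the tool from outside, world axes, zero at the start; "torque": the same for the moment, N m; "width": finger opening in mm; "gripper_force": force on a finger pad.
Only numpy, scipy, OpenCV 4.12 (cv2) and the standard library are available. Lean on these libraries where they do the work, as an engineer would, in place of code of your own. Each camera call takes 0.05 s, during which the arm holds its last target. There are 200 camera calls.

## Task

The re-glued pocket guide lies ready in the small book press. With one fingertip, push the spokes of the red-balled wheel round, clockwise as seen from above, until the platen is down tight on the book; then push the orange-tipped clamp lever clockwise all the way over to its stop, so that the screw is locked. Only push: grip and lift nothing, leave the book lying where it is, and leave the other things on the desk alone.

Things in the scene. Friction and masses are not known exactly. Their poses are not given: they have to be found in the camera images.
- press: Book press, fixed, 140 (x) x 126 mm (y), at the desk's left front edge. Origin: centre of its underside, on the desk, on the wheel's axis. +y points to the desk's edge (the robot's left), +x along the edge away from the robot. Blue base, bed top at z = 23 mm, steel columns at x = 0, y = +-52 mm, blue bridge across them along y, 32 mm wide in x, top at z = 114 mm, nut 122 mm
- press_platen: Pressing plate: plywood 122 (x) x 88 (y) x 12 mm with a dark steel plate on top, hung on the screw under the bridge. It goes straight down 3.82 mm per rad of the wheel and does not turn; it starts 5 to 10 mm above the book. Axes parallel to the press's; origin 60 mm below the centre of its underside
- press_wheel (a joint): Wheel angle, rad: 0 wound fully up, grows clockwise seen from above, which lowers the platen and the wheel itself. At 0 a spoke points along the press's +x. Starts 0.9 to 1.95; platen meets the book near 3.4; limit 4.5. Stays where it is left: 0.12 N m friction, i.e. 3.5 N pushed 34 mm from the axis; when the platen bears on the book the push rises steeply, and 7 to 10 N there is tight
- wheel_hub (a point): Point on the wheel's axis at the height of the spokes' centre lines (0.14 to 0.155 m above the desk). Hub radius 16 mm, from 12 mm below to 13 mm above this point. Four level steel spokes at right angles, 8 mm thick, bare from 16 to 42 mm from the axis, each ending in a red ball of 8 mm radius centred 50 mm out. 14 mm or more of air between spokes and what is below them
- spoke_ball (a point): Centre of the red ball on one of the four spokes, 50 mm from the wheel's axis; it goes round with the wheel. A black screen arm passes on the -y side of the press (right, underside 0.19 m, top 0.35 m above the desk), some 40 mm from the wheel's axis: push spokes on the +y side of the hub, coming down from above 0.45 m
- press_lock (a joint): Clamp lever on the +y end of the bridge, rad, level swing about lock_pivot: 0 = free, its arm midway between -x and +y of the press; grows clockwise seen from above; 1.571 = locked, at its stop, midway between +x and +y. Starts 0 to 0.25. Stays where it is left; 0.08 N m friction, 2 N pushed 40 mm from the pivot, more against the stop
- lock_pivot (a point): Point on the clamp lever's upright axis, at x = 0, y = 52 mm of the press, 128 mm above its underside, level with lock_grip
- lock_grip (a point): Middle of the clamp lever's orange grip, 46 mm from its pivot; the grip is 12 mm thick, from 28 to 64 mm from the pivot, rising outward from 119 to 137 mm above the press's underside, with a thin black arm between it and the pivot. It goes round with the lever
- book: Mended pocket guide, loose, 0.17 to 0.35 kg: dark red hard covers, 134 (x) x 84 (y) x 24 mm, flat on the press's bed between the columns. Origin: centre of its underside. Not to be handled
- glue_stick: Glue stick standing upright, red cap, 27 mm thick, 91 mm high, loose, beyond the press; origin: centre of its foot. Leave alone
- sticky_pad: Yellow sticky notes, 51 x 77 x 12 mm, loose, to the right of the press; origin: centre of its underside. Leave alone
- usb_stick: Blue USB stick, 18 x 52 x 9 mm, loose, beyond the press on its right; origin: the underside, near its middle. Leave alone
- eraser: Blue and white eraser, 23 x 52 x 14 mm, loose, between the press and the robot; origin: centre of its underside. Leave alone

How it is judged (in metres and radians):
On the way, in this order (a step that is already met when the one before it is completed fails the run):
1. the wheel has been wound until the platen presses the book, the clamp lever still free (contact force between press_platen and book above 8 N and value of joint press_lock below 0.6 rad), for 0.2 s.
2. the clamp lever is over at its stop, the platen still tight (contact force between press_platen and book above 8 N and value of joint press_lock above 1.42 rad), for 0.2 s.
At the end, for the whole second after the job is handed in: The wheel is still and the platen presses the book with more than 8 N, the clamp lever is within 0.15 rad of its stop, and the book lies within 10 mm of where it was (all of step 2 and velocity of joint press_wheel between -0.05 and 0.05 rad/s and distance of book from where it was at the start of the episode below 0.01 m); the robot touches nothing.
It fails at once if the book is lifted, tipped or shifted (distance of book from where it was at the start of the episode above 0.012 m or angle between book's own z axis and vertical above 0.12 rad).
It fails at once if one of the other loose things is moved by more than 20 mm (distance of any of glue_stick, sticky_pad, usb_stick, eraser from where it was at the start of the episode above 0.02 m).
It also fails if it takes over 72 s, if anything falls off the work surface, if the arm or the gripper's body presses on something with over 40 N, if the wrist force passes 120 N, or if a joint passes its speed limit or range.

## Working session

There is one attempt and no reset: what is moved stays moved. The work goes in short steps, Python scripts to look and compute and a shell command to move; the robot and the scene stay as the last step left them, time stands still between calls to the robot, and variables do not carry over. Pictures are saved under pics/ and viewed, at most 12 in all, crops included, and the job is handed in when it is done.

```bash
ls; mkdir -p pics; python3 - <<'E'
from cell import ctrl, eyes
import cv2,numpy as np
s=ctrl.read_state();print({k:np.round(v,3) for k,v in s.items()})
a=eyes.get_image("scene");b=eyes.get_image("top")
cv2.imwrite("pics/scene0.png",a);cv2.imwrite("pics/top0.png",b)
for n in("scene","top","wrist"):print(n,eyes.calibration(n))
E
```

```text
cell.py
nudge.py
pics
{'clock': np.float64(0.0), 'qpos': array([-1.235,  0.629,  0.038,  1.518, -0.027,  0.996, -0.02 ]), 'qd': array([-0.001,  0.001, -0.   ,  0.   ,  0.001, -0.   ,  0.   ]), 'tau': array([-0.0000e+00, -5.6341e+01,  1.2260e+00, -1.9344e+01,  1.1000e-02,
        1.1000e-02, -0.0000e+00]), 'eef_pos': array([253.901, 597.669, 230.373]), 'tool_rot': array([-3.14,  0.  ,  2.74]), 'force': array([-0.762,  0.41 ,  0.279]), 'torque': array([0.012, 0.022, 0.049]), 'gripper_force': np.float64(0.0), 'width': np.float64(85.627)}
scene {'fx': 391.0548334651606, 'fy': 391.0548334651606, 'cx': 276.31425118253645, 'cy': 211.0814075661429, 'rvec': array([ 0.86285346, -2.28156212,  1.32320959]), 'tvec': array([583.99828688, 157.50796891, 859.368169  ])}
top {'fx': 518.1438073547506, 'fy': 518.1438073547506, 'cx': 283.9961302747185, 'cy': 210.20450321479385, 'rvec': array([ 2.31942103, -1.72376835,  0.245511  ]), 'tvec': array([205.51382872, 563.35182782, 822.99836515])}
wrist {'fx': 325.19226210127806, 'fy': 325.19226210127806, 'cx': 278.5355928526321, 'cy': 211.66084080958947, 'hand_eye': array([[-6.63070017e-04, -9.63814893e-01, -2.66571588e-01,
         6.70520254e+01],
       [ 9.99999620e-01, -7.89970507e-04,  3.68814906e-04,
        -9.97315113e-02],
       [-5.66052992e-04, -2.66571243e-01,  9.63815051e-01,
        -1.42906722e+02],
       [ 0.00000000e+00,  0.00000000e+00,  0.00000000e+00,
         1.00000000e+00]])}
```

View pics/scene0.png

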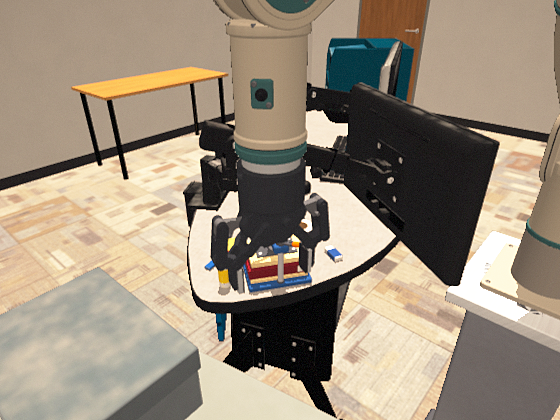

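View pics/top0.png

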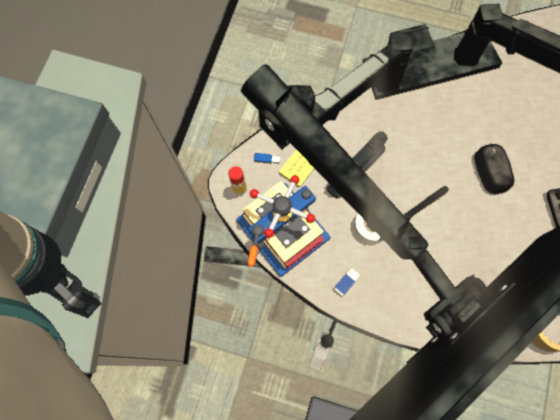

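The top view shows the whole press: red balls at about (254,194), (294,180), (311,218) and (269,233), the hub at (281,206) and the orange grip at (253,255). In the scene view the gripper hides the wheel.

```bash
cat > h.py <<'E'
from cell import ctrl, eyes
import cv2,numpy as np
from scipy.spatial.transform import Rotation as Ro
def cam(n):
    c=eyes.calibration(n);R=cv2.Rodrigues(np.array(c['rvec']))[0];return c,R,np.array(c['tvec'])
def proj(n,P):
    c,R,t=cam(n);q=np.array(P)@R.T+t;return np.c_[c['fx']*q[:,0]/q[:,2]+c['cx'],c['fy']*q[:,1]/q[:,2]+c['cy']]
def ray(n,uv,s=None):
    uv=np.atleast_2d(uv).astype(float)
    if n!='wrist':
        c,R,t=cam(n);d=np.c_[(uv[:,0]-c['cx'])/c['fx'],(uv[:,1]-c['cy'])/c['fy'],np.ones(len(uv))]@R
        return -R.T@t,d
    c=eyes.calibration(n);a=(uv-[c['cx'],c['cy']])/c['fx'];r=np.linalg.norm(a,axis=1)[:,None]
    d=np.c_[np.sin(r)*a/np.maximum(r,1e-9),np.cos(r)];H=c['hand_eye']
    T=Ro.from_euler('xyz',s['tool_rot']).as_matrix()
    return T@H[:3,3]+s['eef_pos'],d@H[:3,:3].T@T.T
def plane(o,d,z): return o+d*((z-o[2])/d[:,2])[:,None]
def tri(o1,d1,o2,d2):
    A=np.zeros((3,3));b=np.zeros(3)
    for o,d in((o1,d1),(o2,d2)):
        d=d/np.linalg.norm(d);M=np.eye(3)-np.outer(d,d);A+=M;b+=M@o
    p=np.linalg.solve(A,b);u=d1/np.linalg.norm(d1);return p,2*np.linalg.norm((np.eye(3)-np.outer(u,u))@(p-o1))
def blobs(im,kind,amin=12):
    h=cv2.cvtColor(im,cv2.COLOR_BGR2HSV).astype(int);H,S,V=h[...,0],h[...,1],h[...,2]
    m={'red':((H<5)|(H>175))&(S>190)&(V>120),'orange':(H>=7)&(H<17)&(S>190)&(V>120)}[kind]
    n,l,st,c=cv2.connectedComponentsWithStats(m.astype(np.uint8))
    return [(np.round(c[i],1).tolist(),st[i].tolist()) for i in range(1,n) if st[i,4]>=amin]
E
python3 - <<'E'
from h import *
im=cv2.imread('pics/top0.png')
for k in('red','orange'):
    for b in blobs(im,k): print(k,b,plane(*ray('top',b[0]),148 if k=='red' else 128).round(1))
print(ray('top',[0,0])[0],ray('scene',[0,0])[0])
print(proj('top',[[0,0,0],ctrl.read_state()['eef_pos']]),proj('scene',[[0,0,0],ctrl.read_state()['eef_pos']]))
s=ctrl.read_state();w=eyes.get_image('wrist');cv2.imwrite('pics/w0.png',w)
cv2.imwrite('pics/tc.png',cv2.resize(im[130:300,190:370],None,fx=3.3,fy=3.3,interpolation=cv2.INTER_CUBIC))
E
```

```text
red ([236.0, 175.0], [230, 168, 13, 14, 115]) [[497.4 447.1 148. ]]
red ([294.5, 178.7], [291, 176, 7, 7, 31]) [[519.  352.3 148. ]]
red ([253.5, 193.0], [251, 190, 7, 7, 34]) [[475.7 409.6 148. ]]
red ([310.0, 218.0], [307, 214, 7, 8, 41]) [[461.3 309.1 148. ]]
red ([268.5, 232.6], [265, 229, 9, 8, 50]) [[418.8 366.1 148. ]]
orange ([252.2, 255.6], [248, 246, 9, 20, 122]) [[379.2 382.2 128. ]]
[230.13947665 275.77053267 952.8451917 ] [-12.59695734 885.29741805 566.09734807]
[[413.38365058 564.87988692]
 [ 73.83656578 281.0435516 ]] [[542.06222866 282.75528935]
 [272.41692681 286.89811773]]
```

View pics/w0.png

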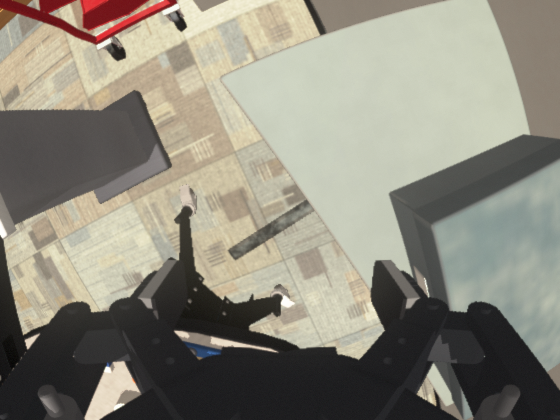

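The wrist view sees only the floor and the cart edge. The press is just under the bottom edge, around (215,350).

View pics/tc.png

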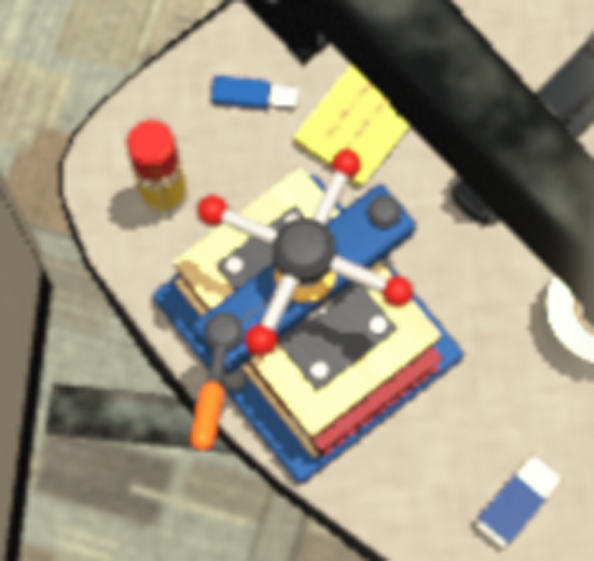

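The crop gives the lock pivot at top pixel (258,231), the far column cap at (306,194) and the base's long side running upper-left to lower-right. So press +x is up-left in the picture, and the ball near (268,233) sits on the +y side.

```bash
python3 - <<'E'
from h import *
piv=plane(*ray('top',[258.2,230.6]),132)[0];col=plane(*ray('top',[306.1,194.2]),122)[0]
print(piv,col,np.linalg.norm((piv-col)[:2]))
y=(piv-col)[:2];ay=np.arctan2(y[1],y[0]);psi=ay-np.pi/2
c=np.array([468.8,359.3]);print('psi',psi,np.degrees(psi),'mid',(piv+col)/2)
for b in([519,352.3],[475.7,409.6],[461.3,309.1],[418.8,366.1]):
    d=np.array(b)-c;a=np.arctan2(d[1],d[0])-psi;print('theta mod',(-a)%(np.pi/2), 'angle in press deg',np.degrees(a),np.hypot(*d))
g=np.array([379.2,382.2])-piv[:2];a=np.arctan2(g[1],g[0])-psi;print('lever',np.degrees(a),'lock',np.radians(135)-a%(2*np.pi),np.hypot(*g))
im=cv2.imread('pics/top0.png')
# screen arm edge: line along left edge near press
for p in ([335,170],[365,215],[300,130]): print(p,plane(*ray('top',p),300).round())
E
```

```text
[420.95690859 385.020505   132.        ] [507.14909601 328.02500095 122.        ] 103.332379498864
psi 0.9865456765060885 56.52490356067749 mid [464.0530023  356.52275298 127.        ]
theta mod 1.1250945293362162 angle in press deg -64.46316808422297 50.68569818005863
theta mod 1.1228717581033891 angle in press deg 25.664187326241105 50.771054745789954
theta mod 1.134851113709673 angle in press deg -155.02217919128535 50.75716698161944
theta mod 1.1217163751550978 angle in press deg 115.73038589289958 50.46028141023393
lever -232.66068226728495 lock 0.13370412851326652 41.852056864816404
[335, 170] [[492. 289. 300.]]
[365, 215] [[442. 235. 300.]]
[300, 130] [[535. 351. 300.]]
```

```bash
python3 nudge.py '0,0,-45,0,0,0.09,0
0,0,-45,0,0,0.09,0
0,0,-45,0,0,0,0
0,0,-45,0,0,0,0
0,0,-45,0,0,0,0
0,0,-45,0,0,0,0
-38,-14,0,0,0,0,0
-38,-14,0,0,0,0,0
-38,-14,0,0,0,0,0
-38,-14,0,0,0,0,0
0,0,0,0,0,0,0
0,0,0,0,0,0,0'; python3 - <<'E'
from h import *
s=ctrl.read_state();print(s['clock'],s['eef_pos'],s['tool_rot'],s['qpos'].round(2))
a=eyes.get_image('scene');w=eyes.get_image('wrist');cv2.imwrite('pics/s1.png',a);cv2.imwrite('pics/w1.png',w)
np.save('w1.npy',np.r_[s['eef_pos'],s['tool_rot']])
for n,i in(('scene',a),('wrist',w)):
    for k in('red','orange'):
        for b in blobs(i,k,6): print(n,k,b)
print('pred',proj('scene',[[519,352.3,148],[475.7,409.6,148],[461.3,309.1,148],[418.8,366.1,148],[379,382,128]]))
E
```

```text
clock: 1.35
eef_pos: [350.9, 467.1, 501.5]
tool_rot: [3.142, -0.0, 2.558]
force: [0.7, 0.4, -0.6]
width: 0.1
gripper_force: 0.0
1.35 [350.94530789 467.11675253 501.46422444] [ 3.14151992e+00 -4.56685003e-04  2.55750969e+00] [-1.06  0.37  0.14  1.22 -0.05  1.55  0.06]
scene red ([258.8, 205.8], [257, 204, 5, 6, 19])
scene red ([292.6, 207.1], [290, 204, 6, 7, 26])
scene red ([255.0, 222.7], [252, 219, 7, 8, 42])
scene red ([290.0, 224.3], [287, 221, 7, 7, 33])
scene red ([222.2, 256.9], [217, 249, 12, 17, 158])
scene red ([247.0, 262.8], [244, 252, 7, 22, 53])
scene red ([306.2, 261.5], [305, 260, 3, 4, 8])
scene red ([256.8, 269.2], [255, 269, 5, 2, 6])
scene orange ([299.1, 245.4], [292, 242, 16, 6, 39])
wrist red ([41.5, 13.8], [0, 0, 85, 31, 243])
wrist red ([75.5, 1.0], [75, 0, 2, 3, 6])
wrist red ([123.5, 12.9], [79, 0, 95, 39, 1831])
wrist red ([181.2, 4.9], [177, 0, 9, 12, 36])
wrist red ([171.1, 17.3], [169, 16, 5, 4, 7])
wrist red ([110.2, 24.2], [109, 22, 3, 5, 6])
wrist red ([153.2, 27.4], [148, 25, 12, 7, 31])
wrist red ([144.9, 33.8], [143, 32, 5, 5, 10])
wrist red ([101.3, 37.5], [98, 35, 8, 6, 15])
wrist red ([130.0, 43.5], [124, 39, 12, 10, 41])
pred [[258.5694421  207.69231889]
 [254.35047841 224.77754858]
 [291.31670991 208.82680888]
 [289.4321928  225.92676167]
 [299.64171741 244.77746282]]
```

```bash
python3 - <<'E'
from h import *
T=[[294.5,178.7],[253.5,193.0],[310.0,218.0],[268.5,232.6],[252.2,255.6]]
S=[[258.8,205.8],[255,222.7],[292.6,207.1],[290,224.3],[299.1,245.4]]
P=[]
for t,q in zip(T,S):
    o1,d1=ray('top',t);o2,d2=ray('scene',q);p,e=tri(o1,d1[0],o2,d2[0]);P.append(p);print(p.round(1),round(e,1))
h=np.mean(P[:4],0);print('hub',h)
for p in P[:4]: print(np.hypot(*(p-h)[:2]),np.degrees(np.arctan2(*(p-h)[1::-1])))
E
```

```text
[517.6 352.1 152.9] 1.0
[474.2 408.8 153.1] 0.2
[459.2 308.5 153.1] 1.5
[417.8 365.6 152. ] 0.1
[379.7 382.5 126.4] 0.4
hub [467.22488185 358.74530858 152.806888  ]
50.85229999461436 -7.53163219979278
50.55622259549582 82.01786283920929
50.88470277941416 -99.10049953684575
49.85763312278172 172.11100455927132
```

View pics/w1.png

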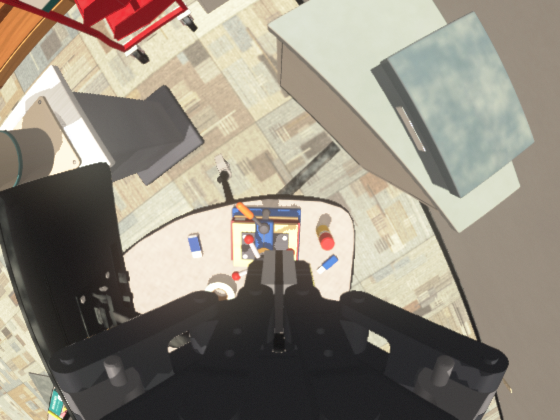

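The ball triangulation agrees to 0.1–1.5 mm: hub at (467.2, 358.7, 152.8), which is inside the stated 140–155 mm, with ball radii about 50.5 mm. That gives wheel ≈ 1.13, press +x at 56.5° and lock ≈ 0.1. The wrist view confirms the press axes line up with the tool (base's front edge level at row 207). Next I go above the insertion point behind the +y spoke and descend.

```bash
python3 nudge.py '-42,-24,0,0,0,0,0
-42,-24,0,0,0,0,0
-42,-24,0,0,0,0,0
0,0,45,0,0,0,0
0,0,45,0,0,0,0
0,0,45,0,0,0,0
0,0,45,0,0,0,0
0,0,45,0,0,0,0
0,0,45,0,0,0,0
0,0,30,0,0,0,0
0,0,0,0,0,0,0
0,0,0,0,0,0,0'; python3 - <<'E'
from h import *
s=ctrl.read_state();print(s['eef_pos'],s['force'])
a=eyes.get_image('top');w=eyes.get_image('wrist');cv2.imwrite('pics/w2.png',w)
cv2.imwrite('pics/t2.png',cv2.resize(a[130:300,190:370],None,fx=3.3,fy=3.3,interpolation=cv2.INTER_CUBIC))
E
```

```text
clock: 2.65
eef_pos: [415.9, 339.7, 201.5]
tool_rot: [-3.141, -0.0, 2.561]
force: [0.2, 0.0, 0.1]
width: -0.2
gripper_force: 0.0
[415.85005891 339.71423108 201.47906908] [0.20117397 0.02005206 0.05999551]
```

View pics/w2.png

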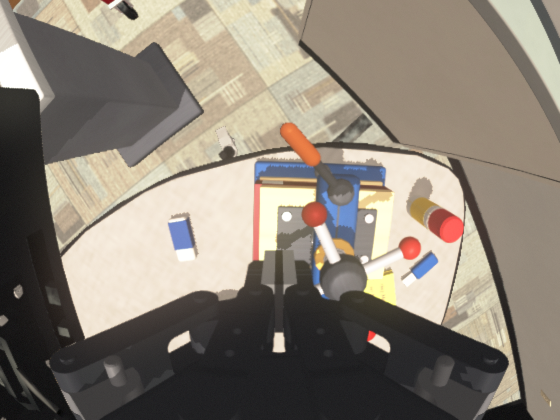

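The wrist view shows the shut fingers at (280,265), left of the +y spoke (ball at (315,215)). The eraser, glue stick and USB stick are well clear. I check the ball from here, then descend.

```bash
python3 - <<'E'
from h import *
s=ctrl.read_state();w=cv2.imread('pics/w2.png')
for b in blobs(w,'red',100): print(b,plane(*ray('wrist',b[0],s),152.8).round(1))
E
python3 nudge.py '0,0,25,0,0,0,0
0,0,25,0,0,0,0
0,0,7,0,0,0,0
0,0,0,0,0,0,0'
```

```text
clock: 3.15
eef_pos: [416.3, 338.9, 144.9]
tool_rot: [3.141, -0.0, 2.56]
force: [0.3, 0.5, -0.0]
width: -0.1
gripper_force: 0.0
```

```bash
python3 nudge.py '0,6,0,0,0,0,0
0,6,0,0,0,0,0
0,6,0,0,0,0,0
0,5,0,0,0,0,0
0,4,0,0,0,0,0
0,0,0,0,0,0,0'; python3 - <<'E'
from h import *
s=ctrl.read_state();d=s['eef_pos']-[467.2,358.7,152.8];a=np.radians(56.5);print('press xy',d[0]*np.cos(a)+d[1]*np.sin(a),-d[0]*np.sin(a)+d[1]*np.cos(a))
w=eyes.get_image('wrist');cv2.imwrite('pics/w3.png',w)
E
```

```text
clock: 3.75
eef_pos: [431.1, 362.0, 144.3]
tool_rot: [3.141, -0.0, 2.56]
force: [-0.6, -1.1, 0.3]
width: 0.5
gripper_force: 0.4
press xy -17.178977633183173 31.94449037472816
```

View pics/w3.png

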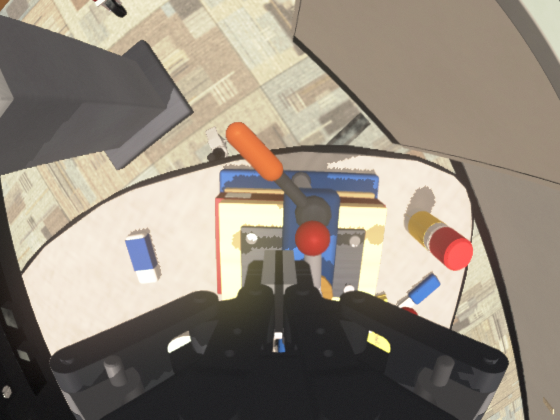

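The spoke now points along +y (ball at (312,237)), so the wheel is at about 1.57. Next I push along the arc, turning with the spoke.

```bash
python3 nudge.py '2.4,5.2,0.6,0,0,0.15,0
2.4,5.2,0.6,0,0,0.15,0
2.4,5.2,0.6,0,0,0.15,0
2.4,5.2,0.6,0,0,0.15,0
2.4,5.2,0.6,0,0,0.15,0
2.4,5.2,0.6,0,0,0.15,0
2.4,5.2,0.6,0,0,0.15,0
0,0,0,0,0,0,0'; python3 - <<'E'
from h import *
s=ctrl.read_state();d=s['eef_pos']-[467.2,358.7,152.8];a=np.radians(56.5);print('press xy',d[0]*np.cos(a)+d[1]*np.sin(a),-d[0]*np.sin(a)+d[1]*np.cos(a))
b=eyes.get_image('scene')
for n,i in (('scene',b),):
  for q in blobs(i,'red',15): print(n,q[0],plane(*ray(n,q[0]),147).round(1))
w=eyes.get_image('wrist');cv2.imwrite('pics/w4.png',w)
E
```

```text
clock: 4.6
eef_pos: [453.4, 393.0, 140.1]
tool_rot: [3.14, 0.0, 1.509]
force: [-0.2, -0.3, -0.0]
width: -0.0
gripper_force: 0.1
press xy 20.983392542907254 30.42966110001113
scene [256.7, 209.4] [[518.  359.2 147. ]]
scene [290.4, 208.2] [[465.8 306.9 147. ]]
scene [257.0, 226.0] [[469.5 408.3 147. ]]
scene [291.8, 225.5] [[417.3 360.4 147. ]]
scene [222.2, 257.0] [[442.9 525.6 147. ]]
scene [246.2, 260.2] [[403.5 503.8 147. ]]
```

View pics/w4.png

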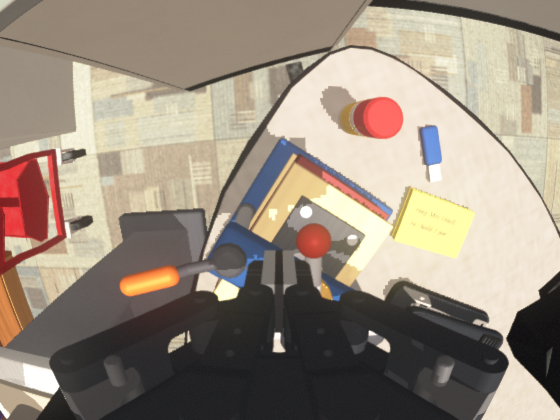

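The wheel is at about 2.60: scene-view balls put the pushed spoke at 31° and the next one at 121° in the press frame, with nothing else disturbed. I lift, turn back and re-enter behind the next spoke.

```bash
python3 nudge.py '1,-3,0,0,0,0,0
0,0,-30,0,0,0,0
0,0,-30,0,0,-0.15,0
0,0,0,0,0,-0.15,0
0,0,0,0,0,-0.15,0
0,0,0,0,0,-0.15,0
0,0,0,0,0,-0.15,0
0,0,0,0,0,-0.15,0
0,0,0,0,0,-0.15,0
0,-35,0,0,0,0,0
0,-34,0,0,0,0,0
0,0,0,0,0,0,0'; python3 - <<'E'
from h import *
s=ctrl.read_state();d=s['eef_pos']-[467.2,358.7,152.8];a=np.radians(56.5);print('press xy',d[0]*np.cos(a)+d[1]*np.sin(a),-d[0]*np.sin(a)+d[1]*np.cos(a))
b=eyes.get_image('top')
for q in blobs(b,'red',15): print(q[0],plane(*ray('top',q[0]),147).round(1))
E
```

```text
clock: 5.9
eef_pos: [409.1, 331.8, 200.1]
tool_rot: [-3.137, -0.001, 2.559]
force: [0.6, -0.0, 0.7]
width: 0.1
gripper_force: 0.0
press xy -54.534722526287865 33.61387152644649
[235.2, 173.7] [[499.6 449.3 147. ]]
```

```bash
python3 nudge.py '-1,2,30,0,0,0,0
0,0,25,0,0,0,0
0,0,6,0,0,0,0
0,7,0,0,0,0,0
0,7,0,0,0,0,0
0,7,0,0,0,0,0
0,7,0,0,0,0,0
0,5,0,0,0,0,0
0,0,0,0,0,0,0'; python3 nudge.py '2.4,5.2,0.4,0,0,0.15,0
0,0,0,0,0,0,0'; python3 - <<'E'
from h import *
s=ctrl.read_state();d=s['eef_pos']-[467.2,358.7,152.8];a=np.radians(56.5);print('press xy',d[0]*np.cos(a)+d[1]*np.sin(a),-d[0]*np.sin(a)+d[1]*np.cos(a))
b=eyes.get_image('scene')
for q in blobs(b,'red',15): print(q[0],plane(*ray('scene',q[0]),144.5).round(1))
E
```

```text
clock: 6.85
eef_pos: [432.2, 366.3, 139.5]
tool_rot: [3.14, -0.0, 2.561]
force: [-1.0, -0.1, 0.7]
width: -0.1
gripper_force: 0.5
clock: 7.05
eef_pos: [433.3, 371.2, 139.0]
tool_rot: [3.14, 0.001, 2.409]
force: [-0.6, -1.5, 1.6]
width: -0.2
gripper_force: 0.7
press xy -8.304974985636267 35.153381626632395
[297.9, 216.7] [[432.8 321.4 144.5]]
[250.4, 219.1] [[502.1 394.8 144.5]]
[275.8, 230.9] [[430.9 394.1 144.5]]
[222.3, 257.0] [[445.5 523.3 144.5]]
[247.2, 264.1] [[396.5 508.4 144.5]]
```

The wheel is at about 3.33, just before contact. I continue in small steps and watch the force.

```bash
for i in 1; do python3 nudge.py '1,2,0.2,0,0,0.06,0
0,0,0,0,0,0,0'; python3 nudge.py '1,2,0.2,0,0,0.06,0
0,0,0,0,0,0,0'; python3 nudge.py '1,2,0.2,0,0,0.06,0
0,0,0,0,0,0,0'; done
```

```text
clock: 7.3
eef_pos: [433.7, 372.7, 138.8]
tool_rot: [3.141, 0.001, 2.352]
force: [-0.6, -1.7, 2.5]
width: -0.1
gripper_force: 1.2
clock: 7.5
eef_pos: [434.4, 374.7, 138.6]
tool_rot: [3.141, 0.0, 2.292]
force: [-0.9, -1.1, 2.5]
width: 0.5
gripper_force: 1.4
clock: 7.7
eef_pos: [434.6, 375.9, 138.5]
tool_rot: [-3.14, 0.001, 2.232]
force: [-2.0, -3.5, 6.4]
width: 0.2
gripper_force: 3.3
```

```bash
python3 nudge.py '0,0,-1.5,0,0,0,0
0,0,0,0,0,0,0'; python3 - <<'E'
from h import *
s=ctrl.read_state();d=s['eef_pos']-[467.2,358.7,152.8];a=np.radians(56.5);print('press xy',d[0]*np.cos(a)+d[1]*np.sin(a),-d[0]*np.sin(a)+d[1]*np.cos(a),s['force'],s['torque'],s['tau'].round(2))
b=eyes.get_image('scene')
for q in blobs(b,'red',15): print(q[0],plane(*ray('scene',q[0]),144).round(1))
w=eyes.get_image('wrist');cv2.imwrite('pics/w5.png',w)
E
```

```text
clock: 7.9
eef_pos: [434.9, 377.2, 139.8]
tool_rot: [3.141, -0.0, 2.232]
force: [-0.2, -1.5, 0.9]
width: 0.0
gripper_force: 1.1
press xy -2.382681973428765 37.132942365199355 [-0.18015394 -1.49979213  0.89921494] [-0.34455894  0.09311297  0.02080146] [-4.200e-01 -5.137e+01  3.670e+00 -1.516e+01 -2.400e-01 -5.100e-01
  2.000e-02]
[250.5, 218.0] [[505.8 390.8 144. ]]
[298.2, 218.7] [[427.6 326.8 144. ]]
[272.9, 231.1] [[435.3 397.9 144. ]]
[222.3, 256.9] [[446.3 522.7 144. ]]
[247.1, 263.8] [[397.7 507.5 144. ]]
```

View pics/w5.png

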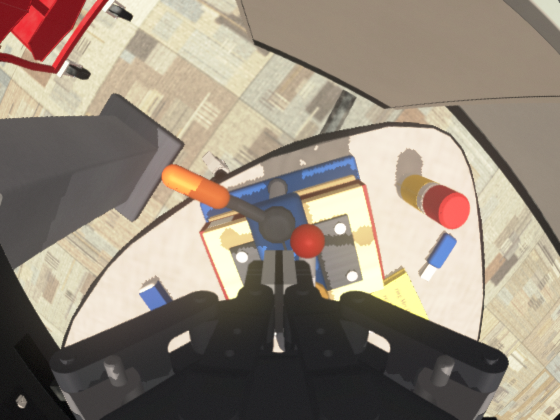

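The tip was rubbing the lever's pivot cap at (277,225). Raising it 1.5 mm took the vertical force from 6.4 N to 0.9 N. The lever hasn't swung noticeably and the wheel is at about 3.45. I move the tip in 3 mm and continue.

```bash
python3 nudge.py '-3,0,0,0,0,0,0
1,2,0,0,0,0.06,0
0,0,0,0,0,0,0'; python3 nudge.py '1,2,0,0,0,0.06,0
0,0,0,0,0,0,0';python3 nudge.py '1,2,0.2,0,0,0.06,0
0,0,0,0,0,0,0'
```

```text
clock: 8.3
eef_pos: [436.3, 375.9, 139.5]
tool_rot: [-3.138, -0.0, 2.169]
force: [-4.4, -2.9, 5.8]
width: 0.1
gripper_force: 3.5
clock: 8.5
eef_pos: [436.2, 376.8, 139.4]
tool_rot: [-3.135, 0.0, 2.109]
force: [-7.4, -4.2, 7.7]
width: -0.5
gripper_force: 5.1
clock: 8.7
eef_pos: [436.3, 377.6, 139.2]
tool_rot: [-3.132, 0.001, 2.049]
force: [-9.4, -7.8, 12.1]
width: -0.2
gripper_force: 7.2
```

```bash
python3 - <<'E'
from h import *
s=ctrl.read_state();d=s['eef_pos']-[467.2,358.7,152.8];print(s['eef_pos'],s['force'])
T=s['tool_rot'][2];print('tool frame radial',d[0]*np.cos(T)+d[1]*np.sin(T),'tang',d[0]*np.sin(T)-d[1]*np.cos(T))
b=eyes.get_image('scene')
for q in blobs(b,'red',15):
    p=plane(*ray('scene',q[0]),143.5)[0];e=p-[467.2,358.7,0];print(q[0],p.round(1),np.degrees(np.arctan2(e[1],e[0]))-56.5)
w=eyes.get_image('wrist');cv2.imwrite('pics/w6.png',cv2.resize(w[110:320,140:420],None,fx=2.8,fy=2.8,interpolation=cv2.INTER_CUBIC))
E
```

```text
[436.30023181 377.59749193 139.24670498] [-9.35341756 -7.78117243 12.13135916]
tool frame radial 31.00082358973998 tang -18.73125228395691
[250.6, 217.7] [507.1 389.2 143.5] -19.12847898089685
[298.0, 218.9] [427.9 327.1 143.5] -197.69792399191778
[272.1, 231.1] [437.  398.4 143.5] 70.7329964045164
[222.3, 256.9] [446.8 522.2 143.5] 40.59895737564946
[246.9, 262.6] [400.9 504.8 143.5] 57.89388026919599
```

View pics/w6.png

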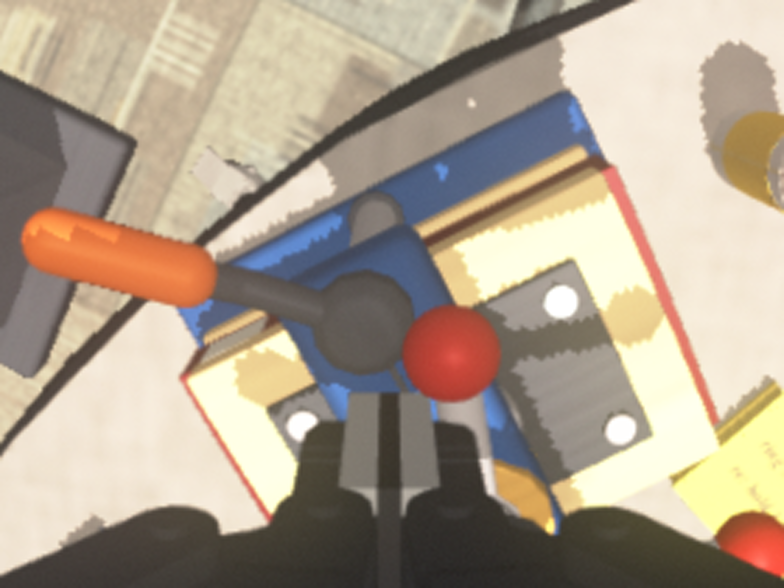

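The wheel is stuck at about 3.47 with 12 N tangential push, although I commanded 0.18 rad more, so the platen is tight. The crop shows the ball at (452,352), the finger behind the spoke, and the lever unmoved. I back off, lift, turn, and go to the lever's back side.

```bash
python3 nudge.py '0,0,0,0,0,0,0
0,0,0,0,0,0,0
0,-6,0,0,0,0,0
0,-3,-10,0,0,0,0
0,0,-40,0,0,-0.15,0
0,0,-10,0,0,-0.15,0
0,0,0,0,0,-0.15,0
0,0,0,0,0,-0.15,0
0,0,0,0,0,-0.15,0
0,0,0,0,0,-0.15,0
0,0,0,0,0,-0.15,0
25,-11,0,0,0,0,0'; python3 nudge.py '24,-10,0,0,0,0,0
0,0,0,0,0,0,0'; python3 - <<'E'
from h import *
s=ctrl.read_state();d=s['eef_pos']-[467.2,358.7,152.8];a=np.radians(56.5);print('press xy',d[0]*np.cos(a)+d[1]*np.sin(a),-d[0]*np.sin(a)+d[1]*np.cos(a))
t=eyes.get_image('top');b=eyes.get_image('scene')
for q in blobs(b,'red',15):
    p=plane(*ray('scene',q[0]),143.5)[0];e=p-[467.2,358.7,0];print(q[0],p.round(1),np.hypot(*e[:2]),np.degrees(np.arctan2(e[1],e[0]))-56.5)
G=[]
for n,i in(('scene',b),('top',t)):
    for q in blobs(i,'orange',15): print(n,q,plane(*ray(n,q[0]),127).round(1))
w=eyes.get_image('wrist');cv2.imwrite('pics/w7.png',w)
E
```

```text
clock: 10.0
eef_pos: [410.2, 367.8, 200.2]
tool_rot: [3.138, 0.005, 3.101]
force: [-0.8, -1.0, 0.3]
width: 0.2
gripper_force: 0.0
clock: 10.2
eef_pos: [379.3, 356.7, 199.9]
tool_rot: [-3.141, -0.002, 3.102]
force: [1.4, 0.2, -0.1]
width: -0.4
gripper_force: 0.0
press xy -50.16248769658348 72.25248128946629
[250.6, 218.1] [506.  390.4 143.5] 50.05917198239725 -17.22966900165406
[298.2, 218.7] [428.1 326.2 143.5] 50.86148197861648 -196.7485971743663
[272.9, 231.2] [435.6 397.6 143.5] 50.15353771477116 72.6006837265086
[222.3, 256.9] [446.8 522.2 143.5] 164.7916555484616 40.59895737564946
[246.9, 262.8] [400.5 505.2 143.5] 160.95905402534498 57.96872986343716
scene ([300.1, 244.7], [292, 242, 16, 6, 66]) [[379.4 380.  127. ]]
```

View pics/w7.png

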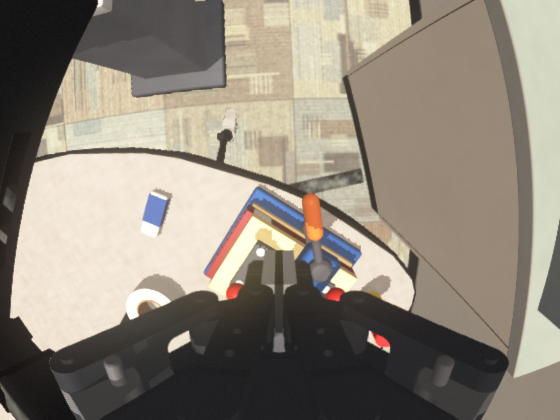

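The wheel sprang back about 2° on release and stays at about 3.44, which means the preload is held by the screw's friction. The wrist view shows the lever's grip at (313,215), right of the fingertip, with its pivot at (320,270) and free space below the tip. I go down 84 mm and push.

```bash
python3 nudge.py '0,0,30,0,0,0,0
0,0,30,0,0,0,0
0,0,22,0,0,0,0
0,0,0,0,0,0,0'; python3 nudge.py '0,4,0,0,0,0,0
0,4,0,0,0,0,0
0,4,0,0,0,0,0
0,0,0,0,0,0,0'; python3 - <<'E'
from h import *
s=ctrl.read_state();d=s['eef_pos']-[467.2,358.7,152.8];a=np.radians(56.5);print('press xy',d[0]*np.cos(a)+d[1]*np.sin(a),-d[0]*np.sin(a)+d[1]*np.cos(a))
b=eyes.get_image('scene')
for q in blobs(b,'orange',15): print(q,plane(*ray('scene',q[0]),127).round(1))
E
```

```text
clock: 10.75
eef_pos: [381.8, 356.5, 115.0]
tool_rot: [-3.138, -0.003, 3.099]
force: [-0.9, -0.7, -0.0]
width: 0.1
gripper_force: 0.0
clock: 11.15
eef_pos: [383.0, 370.6, 118.3]
tool_rot: [3.14, 0.001, 3.101]
force: [0.2, -0.2, 1.1]
width: -0.4
gripper_force: 0.3
press xy -36.574646895794814 76.80294557321824
([297.1, 246.0], [290, 243, 15, 7, 76]) [[381.  387.4 127. ]]
```

```bash
python3 nudge.py '2.2,6.2,0,0,0,0.15,0
2.2,6.2,0,0,0,0.15,0
2.2,6.2,0,0,0,0.15,0
2.2,6.2,0,0,0,0.15,0
2.2,6.2,0,0,0,0.15,0
2.2,6.2,0,0,0,0.15,0
2.2,6.2,0,0,0,0.15,0
2.2,6.2,0,0,0,0.15,0
0,0,0,0,0,0,0'; python3 - <<'E'
from h import *
s=ctrl.read_state();d=s['eef_pos']-[467.2,358.7,152.8];a=np.radians(56.5);print('press xy',d[0]*np.cos(a)+d[1]*np.sin(a),-d[0]*np.sin(a)+d[1]*np.cos(a))
for n in('scene','top'):
  for q in blobs(eyes.get_image(n),'orange',15):
    p=plane(*ray(n,q[0]),127)[0];e=p-[423.9,387.4,0];print(n,q,p.round(1),np.hypot(*e[:2]),'press angle',np.degrees(np.arctan2(e[1],e[0]))-56.5)
E
```

```text
clock: 12.1
eef_pos: [393.5, 419.3, 117.7]
tool_rot: [3.14, -0.001, 1.901]
force: [-0.1, -0.6, -0.1]
width: -0.0
gripper_force: 0.2
press xy 9.84629203925352 94.86010662265078
scene ([270.5, 250.0], [267, 245, 8, 10, 49]) [411.3 431.7 127. ] 46.06845007286797 press angle 49.40891836450936
```

```bash
python3 nudge.py '1.5,4,0,0,0,0.1,0
0,0,0,0,0,0,0'; python3 nudge.py '0,2,0,0,0,0,0
0,0,0,0,0,0,0'; python3 nudge.py '0,2,0,0,0,0,0
0,0,0,0,0,0,0'
```

```text
clock: 12.4
eef_pos: [396.8, 420.3, 117.5]
tool_rot: [-3.141, -0.0, 1.802]
force: [-2.2, 0.2, -0.5]
width: -0.1
gripper_force: 0.7
clock: 12.6
eef_pos: [398.8, 420.9, 117.5]
tool_rot: [-3.141, -0.001, 1.802]
force: [-2.4, 1.5, 1.3]
width: 0.0
gripper_force: 0.9
clock: 12.8
eef_pos: [400.4, 421.2, 117.4]
tool_rot: [-3.141, -0.0, 1.801]
force: [-3.1, -0.4, 2.0]
width: 0.3
gripper_force: 1.8
```

```bash
python3 nudge.py '0,2,0,0,0,0,0
0,0,0,0,0,0,0'; python3 nudge.py '0,2,0,0,0,0,0
0,0,0,0,0,0,0
0,0,0,0,0,0,0'; python3 - <<'E'
from h import *
for q in blobs(eyes.get_image('scene'),'orange',15):
    p=plane(*ray('scene',q[0]),127)[0];e=p-[423.9,387.4,0];print(q,p.round(1),np.hypot(*e[:2]),'press angle',np.degrees(np.arctan2(e[1],e[0]))-56.5)
E
```

```text
clock: 13.0
eef_pos: [400.6, 421.3, 117.3]
tool_rot: [-3.137, 0.0, 1.801]
force: [-7.5, -0.9, 5.5]
width: -0.1
gripper_force: 4.1
clock: 13.3
eef_pos: [400.7, 421.4, 117.2]
tool_rot: [-3.134, 0.001, 1.801]
force: [-10.1, -2.3, 8.8]
width: -0.0
gripper_force: 6.1
([266.1, 249.2], [262, 245, 9, 9, 54]) [419.5 435.3 127. ] 48.1395591062733 press angle 38.72030991254941
```

The lever is at its stop: the force jumped to 10 N and the tip stopped moving. I back off, rise well clear and look again.

```bash
python3 nudge.py '0,-6,0,0,0,0,0
0,-8,0,0,0,0,0
0,0,-30,0,0,0,0
0,0,-45,0,0,0,0
0,0,-45,0,0,0,0
0,0,-45,0,0,0,0
0,0,-45,0,0,0,0
0,0,-45,0,0,0,0
40,-20,-30,0,0,0,0
40,-20,0,0,0,0,0
0,0,0,0,0,0,0'; python3 - <<'E'
from h import *
t=eyes.get_image('top');b=eyes.get_image('scene')
for n,i in(('scene',b),('top',t)):
  for q in blobs(i,'orange',15):
    p=plane(*ray(n,q[0]),127)[0];e=p-[423.9,387.4,0];print(n,q,p.round(1),np.hypot(*e[:2]),'lever',np.degrees(np.arctan2(e[1],e[0]))-56.5)
  for q in blobs(i,'red',15):
    p=plane(*ray(n,q[0]),143.8)[0];e=p-[467.2,358.7,0];print(n,q[0],np.hypot(*e[:2]).round(1),np.degrees(np.arctan2(e[1],e[0]))-56.5)
cv2.imwrite('pics/s9.png',cv2.resize(b[170:320,180:360],None,fx=3.3,fy=3.3,interpolation=cv2.INTER_CUBIC))
E
```

```text
clock: 14.45
eef_pos: [330.8, 491.6, 400.3]
tool_rot: [-3.141, -0.005, 1.81]
force: [-1.0, -0.4, -0.9]
width: 0.3
gripper_force: 0.0
scene ([267.7, 250.2], [262, 247, 13, 7, 32]) [414.9 435.8 127. ] 49.18140086600716 lever 44.03677639605095
scene [250.6, 218.1] 50.0 -16.650957908535638
scene [298.2, 218.5] 50.9 -196.38521862740427
scene [273.0, 231.2] 50.6 72.85988779527594
scene [222.2, 256.9] 165.2 40.64783672850375
scene [246.9, 262.8] 161.3 58.02384149309219
top ([229.0, 226.0], [220, 221, 20, 9, 62]) [415.7 434.3 127. ] 47.59834633674556 lever 43.389721437812966
top [237.3, 178.2] 89.5 16.057361038221345
top [269.8, 180.5] 50.3 -16.41451558248557
top [310.1, 195.7] 50.5 -107.12274302414701
top [253.3, 218.7] 50.2 73.49831459235202
top [293.6, 234.6] 50.3 -197.23730787349103
```

View pics/s9.png

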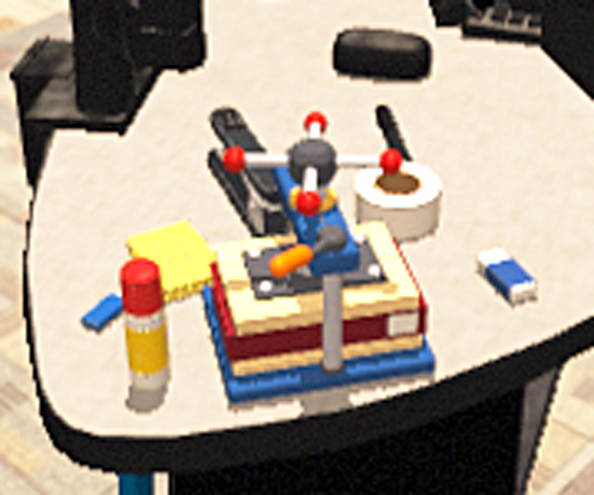

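The crop shows the platen flat on the book and the lever grip at (290,262) over at about 44°, which is its stop. The wheel is unchanged, the loose things are in place and the arm is clear. I hand in the job.

```bash
python3 -c "from cell import ctrl, eyes; print(ctrl.finish_job())"
```

```text
the job is handed in; nothing more can be done
None
```

I wound the wheel until the platen was tight on the book, pushed the clamp lever to its stop and handed in the job after about 14.5 s; the hand-in returned no verdict, and the over-8 N platen force is inferred from the wheel's resistance and spring-back, not measured.

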